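Click the locking collar onto the label-roll spindle

TASK

Pick up the loose metal locking collar, slide it flange-down over the upright spindle of the label-roll stand, and press it down gently against the sprung roll until it clicks past the sprung balls and stays down by itself, then let go. Stop at the click rather than ramming it (never more than 40 N on the stand), and leave the other things on the counter where they are.

Things in the scene. Friction and masses are not known exactly. Their poses are not given: they have to be found in the camera images.
- collar: Aluminium locking collar, about 0.1 kg, standing flange down. Flange 48 mm across, 6 mm thick, at the bottom; above it a ribbed round grip 32 mm across, up to 38 mm height: grasp it across its sides 26 to 32 mm above the underside. A bore runs through: 21 mm at a 2 mm thick lip at the bottom and above 32 mm height, 27 mm between. Origin: centre of the underside; z up along the bore; any yaw is alike.
- stand: Fixed label-roll stand: dark steel disc foot 110 mm across, 10 mm thick, with an upright steel spindle 18 mm across through a white paper roll. Origin: centre of the foot's underside on the counter, z up along the spindle axis. Two sprung steel balls stick out 3.5 mm on opposite sides of the spindle, on a catch set to a height that is not reported: ball centres 43 to 65 mm above the counter.
- spindle_tip (a point): Round top of the spindle, on its axis, 105 mm above the counter.
- roll_rest (a point): Point on the spindle axis level with the top of the unpressed paper roll (60 mm across), 70 mm above the counter. The roll stands on a sprung plate and yields straight down up to 35 mm, pushing back with 3 to 5 N. A collar that is let go before it has clicked is pushed back up to about this height. The point itself does not move.
- click_middle (a point): Fixed point on the axis, 48 mm above the counter. The clicked collar's underside (6 mm below the ball centres) ends here or up to 11 mm higher or lower: feel for it. Pressing over the balls takes 8 to 14 N in all, some 8 mm above that; 2 to 3 mm above it the force has dropped to zero or less: clicked, it snaps home when let go and stays. 1.2 mm below it is a hidden rigid shoulder.
- stone: Bystander: two-tone sharpening stone 44 x 120 x 26 mm lying on the counter; origin at the centre of its underside.
- dip_cup: Bystander: small grey steel dip cup, 63 mm across, 36 mm high; origin at the centre of its underside.
- shaker: Bystander: light steel pepper shaker, 47 mm across, 66 mm high; origin at the centre of its underside.

How it is judged:
On the way:
1. the collar is threaded on the spindle, upright, still above its clicked position (horizontal distance between collar and stand below 0.006 m and z of collar in the frame of stand between 0.063 and 0.1 m and angle between collar's own z axis and vertical below 0.2 rad), for 0.1 s.
At the end, for the whole second after the job is handed in: The collar is round the spindle, flange down (within 4 mm of the axis, tilted less than 0.15 rad), let go and at rest, and stays down with its underside less than 62.5 mm above the counter, where only the clicked balls can hold it against the sprung roll (horizontal distance between collar and stand below 0.004 m and z of collar in the frame of stand below 0.0625 m and angle between collar's own z axis and vertical below 0.15 rad and linear speed of collar below 0.02 m/s); the robot touches nothing.
It fails at once if the collar is pressed on the stand with more than 40 N (contact force between collar and stand above 40 N).
It fails at once if the sharpening stone is moved more than 20 mm (distance of stone from where it was at the start of the episode above 0.02 m).
It fails at once if the dip cup is moved more than 20 mm (distance of dip_cup from where it was at the start of the episode above 0.02 m).
It fails at once if the pepper shaker is moved more than 20 mm (distance of shaker from where it was at the start of the episode above 0.02 m).
It also fails if it takes over 58 s, if anything falls off the work surface, if the arm or the gripper's body presses on something with over 40 N, if the wrist force passes 120 N, or if a joint passes its speed limit or range.

ROBOT

A 7-joint arm with a two-finger parallel gripper is mounted at the origin on a cart in front of the work surface, level with it; the furniture and walls round the work are solid. World frame = base frame: x ahead of the robot, y to its left, z up, the work surface at z = 0. Lengths are in m, angles in rad, forces in N, time in s.
With the tool pointing down it reaches from about 0.4 to 0.85 m from the base axis. Payload 6.9 kg.
Tool frame: the origin (TCP) lies midway between the tips of the shut fingers; the grasp point (between the pads) lies behind it (ctrl.pinch_z is the z of the grasp point in the tool frame, in m); z points along the fingers, y is the line along which they close (so a half turn about z gives the same grasp; the last joint's range is limited). The gripper opens to 85 mm and grips with 20 to 120 N. Pads are 22 mm wide; open, the fingers measure 114 mm over their backs; the gripper's body (76 mm by 85 mm) begins 54 mm behind the grasp point. The pads swing forward as they close: fully open they stand 13 mm farther back than shut.
Start: joints at [1.341, 0.507, -0.238, 1.5, 0.126, 1.149, -0.155], TCP at [0.206, -0.59, 0.231] pointing down, gripper open.
Joint ranges: [-3.08, 3.08], [-0.24, 2.05], [-1.43, 1.35], [0, 2.5], [-1.52, 4.66], [0.17, 1.96], [-2.89, 2.89]. Speed limits (rad/s): [2.39, 2.39, 3.14, 3.14, 3.14, 3.14, 3.14].

INTERFACE

Orientations are given as a unit quaternion [w, x, y, z].
In Python, from station import ctrl, get_state, vision, ticket, models gives the robot as it stands. Calls block until the motion is done:
- ctrl.movep(position, orientation): joint-space move of the TCP to a pose.
- ctrl.movel(position, frame=None, max_speed=0.15): straight line of the TCP; frame=None keeps the orientation; max_speed is the mean speed in m/s.
- ctrl.set_joints(angles): joint-space move.
- ctrl.ungrasp() and ctrl.close_gripper(force=None): open the fingers fully, or close them until they stop; force is the grip in N (None keeps the last).
- ctrl.pause(seconds).
- ctrl.ik(position, orientation): joint angles nearest the present ones, or None.
- get_state(): the state.
- vision.grab_frame(name): name is "scene" or "top" or "wrist"; returns (picture, depth): 384x512x3 uint8, blue, green, red; 384x512 float32, m along the optical axis (not along the pixel's ray), 0 where there is no reading.
- vision.camera_info(name): a dict with "mtx" (3x3 intrinsics, pixels), "R" (3x3) and "t" (3): a world point X has camera coordinates R X + t; the wrist camera has in their place "hand_eye" (4x4, takes a point from camera to tool coordinates, whose origin is the TCP and whose axes are the flange's). Camera axes: x right, y down, z forward; pixel columns grow to the right and rows downward; lengths in m; the calibration is good to about 2 mm. The wrist camera is an equidistant fisheye: a pixel r from the principal point sees the ray r / f radians off the axis. A picture is of the moment at which its call begins: read the wrist's pose just before it. camera_info takes no time and is no camera call.
A pose or a line that the arm cannot do raises ctrl.Unreachable and nothing moves.
- ticket.close_job(): hands the job in; it is judged then, once.
Trained networks look in the newest picture that a camera, given by its name, has taken for a name from the list of things; names that differ only in an ending like _2 or _b are one class to them, and where a whole thing is asked for, a point or a joint stands for the part that bears it (a point fixed in the world has none). Each returns a list of dicts, best first, with "p" (0 to 1); they miss things now and then, are a little off and sometimes report something else, mostly with a low value. They report only what shows in the picture. A call takes as long as a camera call.
- models.recognise(camera, target): "point" ([column, row] in pixels, amid what is visible of it).
- models.masks_of(camera, target): "mask" (384x512 bool, what is visible of it) and "point" ([column, row] in pixels, amid what is visible of it).
The state is a dict: "time": time; "qpos": joint angles; "qd": joint speeds; "tau": joint torques, N m; "tcp_pos": TCP position; "eef_rot": TCP orientation; "contact_force": force on the tool from outside, world axes, zero at the start; "wrist_torque": the same for the moment, N m; "width": finger opening in m; "gripper_force": force on a finger pad.
Only numpy, scipy, OpenCV 4.12 (cv2) and the standard library are available. Lean on these libraries where they do the work, as an engineer would, in place of code of your own. Each camera call takes 0.05 s, during which the arm holds its last target. There are 200 camera calls.

## Working session

There is one attempt and no reset: what is moved stays moved. The work goes in short steps, each a Python script; the robot and the scene stay as the last script left them, time stands still between calls to the robot, and variables do not carry over. Pictures are saved under pics/ and viewed, at most 10 in all, crops included, and the job is handed in when it is done.

```bash
ls; mkdir -p pics; python3 - <<'E'
from station import ctrl,get_state,vision,models
import cv2,numpy as np
s=get_state();print(s['time'],s['tcp_pos'],s['eef_rot'],s['contact_force'],s['width'],ctrl.pinch_z)
ims=[]
for c in("scene","top"):
    im,d=vision.grab_frame(c);ci=vision.camera_info(c);K,R,t=[np.array(ci[k]) for k in("mtx","R","t")]
    ims.append(im)
    print(c,'cam at',-R.T@t)
    for n in("collar","stand","stone","dip_cup","shaker"):
        for m in models.masks_of(c,n)[:1]:
            mk=m["mask"]&(d>0);v,u=np.nonzero(mk);z=d[mk]
            P=(np.linalg.inv(K)@np.stack([u,v,np.ones_like(u)])*z).T
            P=(P-t)@R
            print(n,round(m["p"],2),np.round(m["point"]),len(P),'lo',np.percentile(P,3,axis=0).round(3),'hi',np.percentile(P,97,axis=0).round(3))
cv2.imwrite("pics/a.png",cv2.resize(np.vstack(ims),(450,675))[:600] if 0 else cv2.resize(np.hstack(ims),(800,300)))
E
```

```text
pics
0.0 [ 0.20571739 -0.58963833  0.23040473] [-8.98168802e-04  9.85935082e-01  1.67126231e-01 -1.71924449e-04] [-0.17825909 -0.46148915  0.20062476] 0.08540258801857634 -0.0187
scene cam at [ 0.41123566 -0.50863615  1.02532451]
collar 0.7 [201. 196.] 282 lo [0.434 0.131 0.001] hi [0.476 0.167 0.041]
stand 0.68 [231. 288.] 1660 lo [ 0.41  -0.155  0.006] hi [ 0.502 -0.072  0.097]
stone 0.68 [350. 265.] 1082 lo [ 0.708 -0.194  0.006] hi [ 0.782 -0.089  0.03 ]
shaker 0.58 [221. 134.] 407 lo [0.526 0.311 0.001] hi [0.572 0.357 0.068]
top cam at [0.38479334 0.05373945 1.07313451]
collar 0.51 [222. 244.] 197 lo [ 0.435  0.131 -0.001] hi [0.476 0.175 0.04 ]
stand 0.68 [318. 242.] 1066 lo [ 0.411 -0.151  0.006] hi [ 0.503 -0.059  0.097]
stone 0.89 [327. 150.] 658 lo [ 0.712 -0.195 -0.   ] hi [ 0.788 -0.083  0.03 ]
dip_cup 0.7 [351. 177.] 380 lo [ 0.634 -0.249 -0.001] hi [ 0.689 -0.195  0.038]
shaker 0.84 [165. 208.] 294 lo [0.527 0.31  0.002] hi [0.57  0.351 0.068]
```

View pics/a.png

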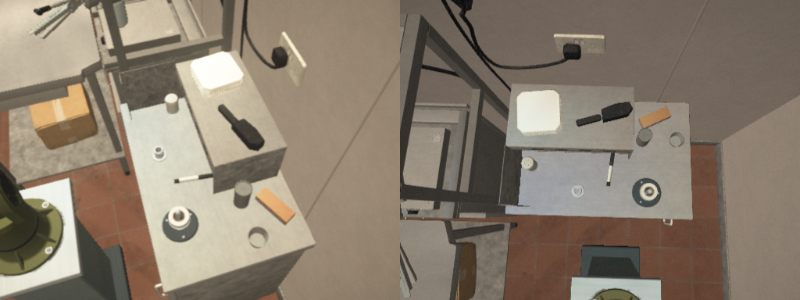

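```bash
cat > h.py <<'E'
from station import ctrl,get_state,vision,models,ticket
import cv2,numpy as np
from scipy.spatial.transform import Rotation as Rn
def cloud(c):
    im,d=vision.grab_frame(c);ci=vision.camera_info(c);K,R,t=[np.array(ci[k]) for k in("mtx","R","t")]
    v,u=np.mgrid[:384,:512];P=np.stack([u,v,np.ones_like(u)],-1)@np.linalg.inv(K).T*d[...,None]
    return im,d,(P-t)@R
def wcloud():
    s=get_state();im,d=vision.grab_frame("wrist");ci=vision.camera_info("wrist");K=np.array(ci["mtx"]);H=np.array(ci["hand_eye"])
    v,u=np.mgrid[:384,:512];x=(u-K[0,2])/K[0,0];y=(v-K[1,2])/K[1,1];r=np.hypot(x,y)+1e-9
    k=np.tan(np.minimum(r,1.4))/r
    P=np.stack([x*k*d,y*k*d,d],-1)@H[:3,:3].T+H[:3,3]
    q=s['eef_rot'];return im,d,P@Rn.from_quat(np.roll(q,-1)).as_matrix().T+s['tcp_pos']
def q(a): return [0,np.cos(a),np.sin(a),0]
def fit(P,zr,c0,rad):
    "least-squares circle through points near c0 in a z band"
    p=P.reshape(-1,3);p=p[(p[:,2]>zr[0])&(p[:,2]<zr[1])&(np.hypot(*(p[:,:2]-c0).T)<rad)]
    if len(p)<8:return None
    A=np.c_[2*p[:,:2],np.ones(len(p))];s=np.linalg.lstsq(A,(p[:,:2]**2).sum(1),rcond=None)[0]
    return s[:2].round(4),np.sqrt(s[2]+s[:2]@s[:2]).round(4),len(p),((p[:,:2].min(0)+p[:,:2].max(0))/2).round(4)
E
python3 - <<'E'
from h import *
im,d,P=cloud("top");p=P[d>0]
print("heights (rows x .3-.8, cols y .3..-.3), cm")
for x in np.arange(.3,.8,.04):
    print(round(x,2),[int(100*np.percentile(s[:,2],95)) if len(s:=p[(abs(p[:,0]-x)<.02)&(abs(p[:,1]-y)<.02)]) else -1 for y in np.arange(.4,-.34,-.04)])
for c,n in(((.455,.152),'collar'),((.457,-.107),'stand')):
  for a in(-1.2,-.8,-.4,0,.4,.8,1.2):
    r=[]
    for z in(.02,.2):
        j=ctrl.ik([*c,z],q(a));r.append(None if j is None else np.round(j,2))
    print(n,a,*r)
E
```

```text
heights (rows x .3-.8, cols y .3..-.3), cm
0.3 [-82, -83, -83, -83, -83, -83, -83, -83, -83, -83, -83, -83, -83, -83, -83, -83, -83, -83, -82]
0.34 [-83, -83, -83, -83, -83, -83, -82, -83, -83, -83, -83, -83, -83, -83, -83, -83, -11, -83, -83]
0.38 [0, 19, 14, 0, 0, 0, 0, 0, 0, 0, 0, 0, 0, 0, 0, 0, 0, 0, -1]
0.42 [-1, 19, 0, 0, 0, 0, 0, 0, 0, 0, 0, 0, 6, 7, 1, 0, 0, 0, -1]
0.46 [-1, 19, 0, 0, 0, 0, 4, 3, 0, 0, 0, 1, 7, 10, 1, 0, 0, 0, -1]
0.5 [-1, 19, 0, 0, 0, 0, 0, 0, 0, 1, 0, 0, 1, 7, 1, 0, 0, 0, -1]
0.54 [-1, 19, 6, 0, 0, 0, 0, 0, 0, 1, 0, 0, 0, 0, 0, 0, 0, 0, -1]
0.58 [-1, 18, 17, 17, 17, 17, 17, 17, 17, 17, 17, 17, 0, 0, 0, 0, 0, 0, -1]
0.62 [-1, 17, 21, 21, 21, 21, 17, 17, 17, 17, 17, 17, 9, 2, 0, 1, 3, 0, -1]
0.66 [-1, 17, 22, 22, 22, 22, 19, 19, 19, 21, 17, 17, 9, 9, 0, 3, 3, 0, -1]
0.7 [-1, 17, 22, 22, 22, 22, 17, 19, 21, 21, 21, 21, 9, 2, 0, 3, 3, 0, -1]
0.74 [-1, 21, 22, 22, 22, 21, 17, 17, 17, 20, 21, 21, 2, 3, 2, 2, 0, 0, -1]
0.78 [-1, 17, 17, 18, 21, 17, 17, 17, 17, 17, 17, 17, 0, 2, 3, 2, 0, 0, -1]
collar -1.2 [ 0.34  0.9  -1.23  2.12  1.08  0.99  0.81] [ 0.43  0.54 -1
[... 609 characters left out ...]
  1.1  -0.2 ]
stand -1.2 [ 0.9   0.89 -1.23  2.14  1.09  0.98  1.34] [ 0.99  0.52 -1.22  1.93  0.55  1.09  1.85]
stand -0.8 [ 0.07  0.58  0.16  2.15 -0.21  0.42 -2.77] [-0.57  0.52  1.15  1.95 -0.56  1.04 -2.34]
stand -0.4 [ 0.19  0.58 -0.02  2.15  0.02  0.42 -2.22] [ 0.35  0.3  -0.23  1.94  0.09  0.91 -2.29]
stand 0 [ 0.29  0.58 -0.17  2.15  0.22  0.43 -1.62] [ 0.51  0.32 -0.44  1.94  0.17  0.92 -1.59]
stand 0.4 [ 0.42  0.59 -0.35  2.15  0.44  0.47 -1.05] [ 0.63  0.34 -0.6   1.94  0.24  0.94 -0.86]
stand 0.8 [ 0.53  0.62 -0.52  2.15  0.61  0.52 -0.42] [ 0.73  0.36 -0.76  1.94  0.3   0.96 -0.14]
stand 1.2 [ 0.63  0.65 -0.68  2.15  0.75  0.59  0.23] [ 0.83  0.4  -0.9   1.94  0.38  0.98  0.58]
```

```bash
python3 - <<'E'
from h import *
S=np.array([.457,-.107]);C=np.array([.455,.152])
ctrl.movep([*S,.25],q(.6));s=get_state();print(s['time'],s['tcp_pos'],s['contact_force'])
im,d,P=wcloud();ims=[im]
for z in((.004,.014),(.064,.076),(.08,.104)):print('stand',z,fit(P,z,S,.075))
_,_,P2=cloud("scene")
for z in((.064,.076),(.08,.11)):print('scene stand',z,fit(P2,z,S,.05))
ctrl.movep([*C,.2],q(.6));s=get_state();print(s['time'],s['tcp_pos'],s['contact_force'],s['qpos'])
im,d,P=wcloud();ims.append(im)
for z in((.003,.01),(.034,.044)):print('collar',z,fit(P,z,C,.04))
print([ (round(m['p'],2),m['point']) for m in models.recognise("wrist","collar")])
cv2.imwrite("pics/b.png",cv2.resize(np.hstack(ims),(800,300)))
E
```

```text
2.6167 [ 0.45695649 -0.10838195  0.24980383] [-0.12384438 -0.28847317  0.72732644]
stand (0.004, 0.014) (array([ 0.4533, -0.108 ]), np.float64(0.0453), 2804, array([ 0.4544, -0.106 ]))
stand (0.064, 0.076) (array([ 0.4539, -0.1059]), np.float64(0.0236), 1600, array([ 0.4537, -0.1059]))
stand (0.08, 0.104) (array([ 0.4541, -0.1052]), np.float64(0.0068), 254, array([ 0.4538, -0.1058]))
scene stand (0.064, 0.076) (array([ 0.4563, -0.1068]), np.float64(0.0239), 412, array([ 0.4563, -0.1065]))
scene stand (0.08, 0.11) (array([ 0.456 , -0.1078]), np.float64(0.0066), 80, array([ 0.4562, -0.1077]))
3.75 [0.45553207 0.15058802 0.19995897] [-0.11032643 -0.14553846 -0.18326618] [ 0.18484561  0.38478005 -0.77221671  1.9130004   0.3236684   0.97180963
 -1.1089444 ]
collar (0.003, 0.01) (array([0.4516, 0.1528]), np.float64(0.0199), 528, array([0.4513, 0.1526]))
collar (0.034, 0.044) (array([0.4515, 0.1526]), np.float64(0.0133), 399, array([0.4515, 0.1524]))
[(0.88, [254.7, 162.0])]
```

View pics/b.png

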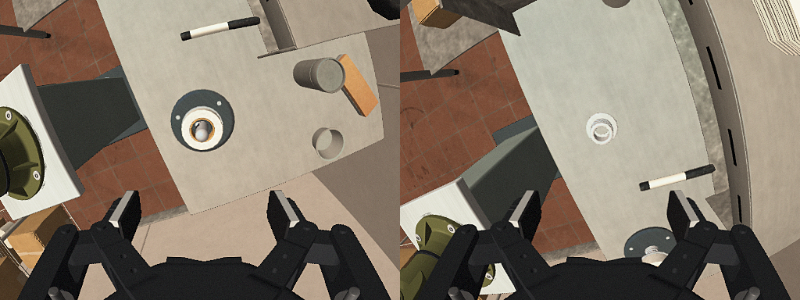

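```bash
python3 - <<'E'
from h import *
C=[.4515,.1526]
ctrl.movel([*C,.12]);ctrl.movel([*C,.012],max_speed=.1)
print(ctrl.pinch_z,get_state()['contact_force'])
ctrl.close_gripper(60);s=get_state();print(s['time'],s['width'],s['gripper_force'],ctrl.pinch_z,s['tcp_pos'],s['contact_force'])
ctrl.movel([*C,.03],max_speed=.08)
ctrl.movel([*C,.16]);s=get_state();print(s['time'],s['width'],s['gripper_force'],s['contact_force'],s['tcp_pos'])
ctrl.movep([.455,-.1065,.14],q(.6));s=get_state();print(s['time'],s['tcp_pos'],s['contact_force'],s['wrist_torque'])
im,d,P=cloud("scene");cv2.imwrite("pics/c.png",cv2.resize(im[150:350,150:350],(500,500)))
iw,dw,Pw=wcloud();cv2.imwrite("pics/d.png",cv2.resize(iw,(640,480)))
S=np.array([.455,-.1065])
for n in ("scene","wrist"):
  X,D=(P,d) if n=="scene" else (Pw,dw)
  for m in models.masks_of(n,"collar")[:1]:
    c=X[m["mask"]&(D>0)];print(n,m["p"],len(c),np.percentile(c,[2,50,98],axis=0).round(4).tolist())
    for k in range(0,200,4):
        b=c[(c[:,2]>.1+k/1e3)&(c[:,2]<=.104+k/1e3)]
        if len(b)>7:print(100+k,len(b),b.min(0)[:2].round(3),b.max(0)[:2].round(3))
E
```

```text
-0.0187 [-0.19139284  0.12048789  0.62846673]
6.3167 0.03039168600913151 59.45768959354609 -0.0187 [0.45189515 0.15272963 0.01250344] [-0.31457798 -0.2771051   5.66983861]
7.7083 0.03059257145096113 59.37865127809346 [ 1.05359163  1.16095006 -0.96922694] [0.45103736 0.15222805 0.15920425]
8.725 [ 0.45540649 -0.10498284  0.14001364] [0.10816151 0.21418952 0.43429304] [ 0.01620446  0.00902741 -0.00670493]
scene 0.89 337 [[0.436, -0.1273, 0.0578], [0.4542, -0.1158, 0.1406], [0.4729, -0.0901, 0.1683]]
128 32 [ 0.434 -0.127] [ 0.472 -0.09 ]
132 82 [ 0.434 -0.128] [ 0.475 -0.09 ]
136 32 [ 0.439 -0.128] [ 0.47 -0.09]
140 20 [ 0.441 -0.121] [ 0.467 -0.09 ]
144 18 [ 0.442 -0.121] [ 0.471 -0.091]
148 17 [ 0.438 -0.122] [ 0.473 -0.091]
152 21 [ 0.441 -0.121] [ 0.466 -0.093]
156 9 [ 0.446 -0.121] [ 0.468 -0.093]
160 23 [ 0.441 -0.121] [ 0.467 -0.094]
164 52 [ 0.442 -0.12 ] [ 0.467 -0.091]
168 10 [ 0.443 -0.121] [ 0.467 -0.093]
wrist 0.58 5737 [[0.4405, -0.1184, 0.1289], [0.4562, -0.0958, 0.1496], [0.4751, -0.0823, 0.1659]]
124 12 [ 0.445 -0.115] [ 0.475 -0.081]
128 321 [ 0.436 -0.119] [ 0.478 -0.081]
132 1391 [ 0.437 -0.119] [ 0.478 -0.081]
136 259 [ 0.442 -0.119] [ 0.471 -0.088]
140 316 [ 0.442 -0.119] [ 0.471 -0.088]
144 351 [ 0.441 -0.119] [ 0.473 -0.088]
148 383 [ 0.441 -0.119] [ 0.471 -0.088]
152 346 [ 0.442 -0.119] [ 0.471 -0.088]
156 231 [ 0.442 -0.116] [ 0.471 -0.088]
160 603 [ 0.44 -0.12] [ 0.471 -0.088]
164 1485 [ 0.439 -0.121] [ 0.47  -0.089]
```

View pics/c.png

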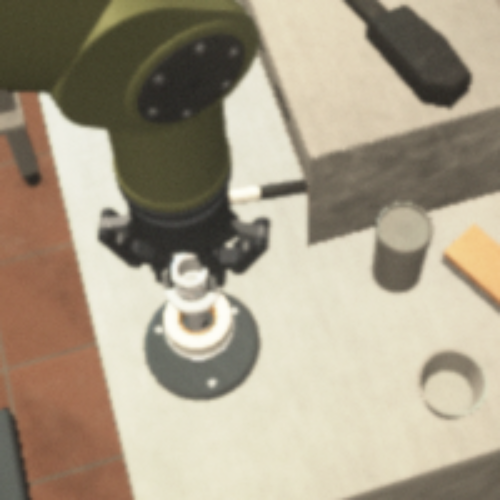

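View pics/d.png

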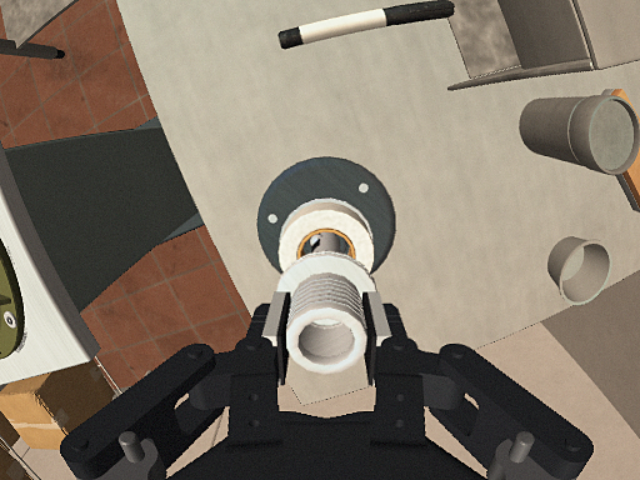

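```bash
cat >> h.py <<'E'
def st():
    F=[];M=[]
    for _ in range(3):
        ctrl.pause(.04);s=get_state();F.append(s['contact_force']);M.append(s['wrist_torque'])
    return s['time'],np.array(s['tcp_pos']),np.mean(F,0),np.mean(M,0),s['width']
def show(r,F0): print(round(r[0],2),(r[1]*1e3).round(1),(r[2]-F0).round(1),r[3].round(2),round(r[4]*1e3,1),flush=True)
E
python3 - <<'E'
from h import *
r=st();F0=r[2];show(r,0)
xy=np.array([.4555,-.1058])
for z in [.122,.119,.117,.115,.113,.111,.109]:
    ctrl.movel([*xy,z],max_speed=.04);r=st();show(r,F0);F=r[2]-F0
    if F[2]>5 or np.hypot(*F[:2])>6:break
print(F0)
E
```

```text
9.05 [ 455.3 -105.6  140.1] [ 0.  -0.2 -1.2] [ 0.   -0.04 -0.03] 30.9
9.78 [ 455.6 -105.8  122.1] [-0.3  0.1  0.9] [-0.01  0.   -0.  ] 30.6
10.15 [ 455.5 -105.8  119. ] [-0.   0.4  0.2] [ 0.01 -0.04  0.03] 30.3
10.53 [ 455.5 -105.8  117. ] [-0.4  0.5  0.1] [-0.01  0.01  0.01] 30.6
10.9 [ 455.5 -105.8  115. ] [-0.8 -0.1  0.5] [ 0.01 -0.01  0.  ] 30.5
11.28 [ 455.5 -105.8  113. ] [-0.2 -0.6 -0.4] [-0.03 -0.    0.01] 30.5
11.65 [ 455.5 -105.8  111. ] [ 0.1 -0.  -0. ] [-0.01 -0.02 -0.01] 30.9
12.03 [ 455.5 -105.8  109. ] [-0.1  0.4  0.3] [ 0.   -0.    0.02] 31.4
[ 0.02180641 -0.22894031 -1.19908976]
```

```bash
python3 - <<'E'
from h import *
F0=np.array([0,0,-.4])
xy=np.array([.4555,-.1058])
for z in [.104,.098,.092,.088,.086,.084,.082,.080,.078,.076]:
    ctrl.movel([*xy,z],max_speed=.04);r=st();show(r,F0);F=r[2]-F0
    if F[2]>8 or np.hypot(*F[:2])>5:break
E
```

```text
12.43 [ 455.5 -105.8  104. ] [ 0.5  0.5 -0.8] [-0.01 -0.   -0.02] 30.8
12.85 [ 455.5 -105.7   98. ] [0.2 0.1 0.1] [0.   0.   0.01] 30.7
13.28 [ 455.6 -105.8   92. ] [ 0.4 -0.5 -0.5] [ 0.01  0.   -0.01] 30.3
13.65 [ 455.5 -105.8   88. ] [ 0.2  0.5 -0.6] [0.03 0.01 0.02] 30.5
14.03 [ 455.5 -105.8   86. ] [ 0.2  0.3 -0.6] [-0. -0. -0.] 30.8
14.4 [ 455.5 -105.8   84. ] [-0.6  0.4 -0.3] [-0.03  0.   -0.01] 30.5
14.78 [ 455.7 -105.8   82.2] [ 0.2 -0.   2.3] [-0.02  0.   -0.02] 30.7
15.15 [ 455.6 -105.8   80. ] [ 0.2 -0.1  2.7] [-0.09 -0.1  -0.  ] 30.8
15.53 [ 455.5 -105.8   78. ] [0.2 0.2 2.9] [-0.03 -0.07  0.01] 30.7
15.9 [ 455.5 -105.8   76. ] [-0.1  0.5  3.7] [-0.03  0.    0.01] 30.6
```

```bash
python3 - <<'E'
from h import *
F0=np.array([0,0,-.4]);xy=np.array([.4555,-.1058]);z=.076;pk=0
while z>.0485:
    z-=.0008;ctrl.movel([*xy,z],max_speed=.03);r=st();F=r[2]-F0;pk=max(pk,F[2])
    print(round(r[0],1),round(r[1][2]*1e3,1),F.round(1),round(r[4]*1e3,1),flush=True)
    if F[2]>18 or np.hypot(*F[:2])>8 or (pk>7 and F[2]<.7):break
E
```

```text
16.3 75.2 [-0.2  0.2  2.9] 30.6
16.6 74.4 [ 0.1 -0.2  3.2] 31.0
17.0 73.6 [-0.5  0.1  3. ] 30.9
17.4 72.8 [ 0.2 -0.7  3.2] 30.9
17.8 72.0 [ 0.  -0.4  3.3] 30.7
18.1 71.2 [-0.2  0.   3.7] 30.9
18.5 70.6 [-1.  -0.2  7. ] 30.8
18.9 70.1 [-1.4  0.1 11.4] 30.7
19.3 69.2 [-1.8 -0.5  8.5] 31.0
19.6 68.1 [-0.9 -0.6  5.9] 30.9
20.0 67.1 [-0.3 -1.5  3.5] 30.4
20.4 66.3 [-0.8 -1.2  1.8] 30.9
20.8 65.5 [-0.6 -2.2  0.2] 30.8
```

```bash
python3 - <<'E'
from h import *
F0=np.array([0,0,-.4]);xy=np.array([.4555,-.1058])
ctrl.movel([*xy,.0645],max_speed=.03);r=st();show(r,F0)
if r[2][2]<3:
    ctrl.ungrasp();show(st(),F0)
    ctrl.movel([*xy,.16],max_speed=.1)
    ctrl.movel([.455,-.25,.2]);show(st(),F0)
    im,d,P=cloud("scene");cv2.imwrite("pics/e.png",cv2.resize(im[200:350,150:320],(510,450)))
    m=models.masks_of("scene","collar")
    if m:
        c=P[m[0]["mask"]&(d>0)];print(m[0]["p"],np.percentile(c,[3,50,97],axis=0).round(4).tolist())
E
```

```text
21.15 [ 455.3 -105.8   64.3] [-0.7 -1.1 -3.5] [-0.3   0.11 -0.01] 30.7
21.85 [ 455.5 -105.8   64.5] [-0.2 -0.1  0.7] [ 0.01 -0.01 -0.02] 85.1
24.23 [ 455.1 -249.   199.9] [-0.3  0.2  0.7] [0.02 0.01 0.  ] 85.5
```

View pics/e.png

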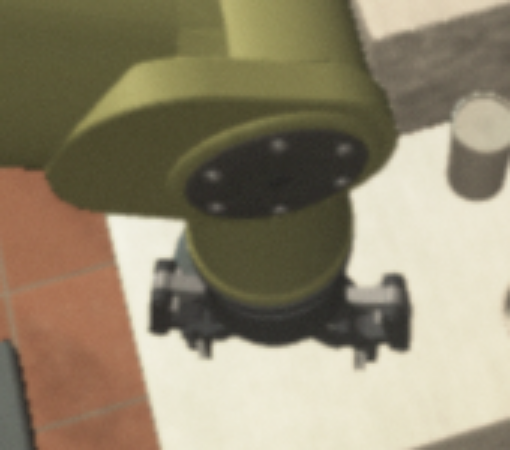

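The arm hides the stand from the scene camera, so I'll check with the top camera instead.

```bash
python3 - <<'E'
from h import *
im,d,P=cloud("top");cv2.imwrite("pics/f.png",cv2.resize(im[200:290,270:370],(500,450)))
for m in models.masks_of("top","collar")[:1]:
    c=P[m["mask"]&(d>0)];print(m["p"],np.percentile(c,[3,50,97],axis=0).round(4).tolist())
k=np.hypot(P[...,0]-.4555,P[...,1]+.106)
for a,b in((0,.006),(.011,.015),(.018,.023),(.026,.029)):print(a,b,np.percentile(P[(k>a)&(k<b)][:,2],[20,50,90]).round(4))
E
```

```text
0.46 [[0.4372, -0.1257, 0.0533], [0.4557, -0.1019, 0.0591], [0.4785, -0.0854, 0.0909]]
0 0.006 [0.1006 0.1032 0.1047]
0.011 0.015 [0.0603 0.0873 0.0906]
0.018 0.023 [0.0524 0.0561 0.0592]
0.026 0.029 [0.0285 0.0487 0.0529]
```

View pics/f.png

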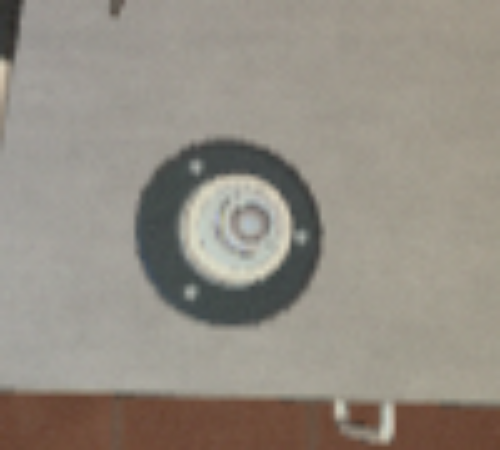

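The picture shows the collar on the spindle at about (245,222). The depth puts its flange top at about 56 mm and its grip top at about 88 mm, so the underside is at about 50 mm: it has clicked and is staying down.

```bash
python3 -c "
from station import ticket
print(ticket.close_job())"
```

```text
the job is handed in; nothing more can be done
None
```

The collar is on the spindle flange-down, clicked and let go, with its underside about 50 mm above the counter; the force peaked at about 11 N, the arm touched none of the bystanders, and the job is handed in (no verdict was returned).

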